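# Uncap a scooter throttle body and hold its throttle wide open

### The arm

A 6-joint arm with a two-finger parallel gripper is mounted at the origin on the work surface. World frame = base frame: x ahead of the robot, y to its left, z up, the work surface at z = 0. Lengths are in m, angles in rad, forces in N, time in s.
With the tool pointing down it reaches from about 0.3 to 0.75 m from the base axis. Payload 8.5 kg.
Tool frame: the origin (TCP) lies at the very end of the fingers, on their centre line; the grasp point (between the pads) lies bot.grip_depth behind it (bot.grip_depth is the distance from the TCP to the grasp point, in m); x points along the fingers, z is the direction in which the jaws open and shut, and the axes are right-handed (so a half turn about x gives the same grasp; the last joint's range is limited). The gripper opens to 85 mm and grips with 20 to 120 N. Pads are 22 mm wide; open, the fingers measure 114 mm over their backs; the gripper's body (76 mm by 85 mm) begins 54 mm behind the grasp point. The pads swing forward as they close: fully open they stand 13 mm farther back than shut.
Start: joints at [1.13, 0.381, 1.297, -0, 1.464, -0.215], TCP at [0.123, 0.536, 0.231] pointing down, gripper open.
Joint ranges: [-3.11, 3.11], [-0.89, 2.33], [0.22, 2.48], [-1.42, 4.56], [0.17, 2.85], [-2.88, 2.88]. Speed limits (rad/s): [2.39, 2.39, 3.14, 3.14, 3.14, 3.14].

### API

Orientations are given as a 3x3 rotation matrix whose columns are the frame's x, y, z axes.
In Python, from bench import bot, imaging gives the robot as it stands.
- The arm moves only by the tool arm_command, never from a script. Its arguments are lists of equal length, an entry for each row: "jaw": the closure, from -1 (fully open) to 1 (shut); "translation": the shift along the tool's x, y, z in m, a list of three; "spin": the turn about the tool's x in rad. A call has 1 to 8 rows; each row is the pose to reach, as a shift and turn from the pose commanded when the call began, along the tool's axes at that moment; what a row does not reach only later rows make up. A row lasts 1/10 s, in which the tool goes at most 50 mm and 8.59 degrees, less where a joint would pass 70% of its speed; a pose out of reach is approached as far as the arm can. A call with a gripper value outside its range is refused whole. The fingers move at their own pace and stop on an object; "grip_force" is the grip in N (left out, the last holds). Time passes only in rows, so rows that repeat a pose let the fingers close. It gives the time, the measured TCP pose, the force and the opening at its end, in the units of the state.
- bot.observe(): the state, without advancing time (a new reading comes with each control period).
- imaging.snapshot(name): name is "side" or "top" or "wrist"; returns a dict with "img" (480x640x3 uint8, blue, green, red), "fovy" (degrees; the focal length in pixels is half the picture's height over the tangent of half this angle, whatever the lens; pixels are square), "cx", "cy" (the principal point, pixels), "R" (3x3) and "t" (3): a world point X has camera coordinates R X + t. Camera axes: x right, y down, z forward; pixel columns grow to the right and rows downward; lengths in m; the calibration is good to about 2 mm. The wrist camera is an equidistant fisheye: a pixel r from the principal point sees the ray r / f radians off the axis. A picture is of the moment at which its call begins. There is no depth.
- bot.job_done(): hands the job in, once; it reports no verdict.
The state is a dict: "t": time; "joint_pos": joint angles; "joint_velocities": joint speeds; "effort": joint torques, N m; "tcp_pos": TCP position; "tool_rot": TCP orientation; "wrist_force": force on the tool from outside, world axes, zero at the start; "torque": the same for the moment, N m; "grip_width": finger opening in m.
Only numpy, scipy, OpenCV 4.12 (cv2) and the standard library are available. Lean on these libraries where they do the work, as an engineer would, in place of code of your own. Each camera call takes 0.05 s, during which the arm holds its last target.

### The job

I am about to clean the bore of the scooter throttle body in the vise: pull the black dust cap off its mouth and set it down flat (do not drop it) in the steel parts tray, let go of it, then swing the throttle lever forward over the top against its return spring until it is fully on its wide-open stop, and keep holding it there. Finish while the fingers are still holding the throttle wide open; nothing else may prop it. Leave the other things on the bench where they are.

Things in the scene. Friction and masses are not known exactly. Their poses are not given: they have to be found in the camera images.
- throttle_body: Cast-aluminium throttle body, fixed in the vise, bore upright. Origin: where bore axis and throttle-shaft axis cross, 88 mm above the bench. z up the bore; y along the shaft, lever on the -y side, black sensor on the +y side (to y=44 mm); x is 'forward'. Casting 48 (x) by 52 (y) mm, up to z=18 mm; above it the round mouth spigot, 37 mm diameter, up to z=46 mm
- mouth (a point): Centre of the throttle body's mouth (top rim of its spigot), 134 mm above the bench. In the throttle body's frame a steel cable bracket stands at x=43 to 57 mm, y=-26 to -62 mm, up to z=2 mm
- vise: Grey bench vise, fixed, same axes as the throttle body, jaw tops 62 mm above the bench. Origin: on the bench, straight under the bore. It reaches from x=-146 mm (T-handle) to x=80 mm, and to y=+-63 mm
- dust_cap: Black cap, loose, 46 mm outside diameter, 23 mm high, 20 mm deep inside, skirt 2.5 mm, 25 g. Origin: centre of its open rim (underside); z to its closed top. Starts fully home on the mouth spigot, rim 26 mm above the throttle body's origin, 8 mm clear of the casting. A springy bead holds it (pull of about 4 to 10 N) and lets go within 8 mm of straight upward pull
- parts_tray: Shallow open steel tray, fixed, 180 (its x) by 120 (its y) mm, 20 mm high, walls and floor 3 mm. Origin: centre of its underside. The cap may lie anywhere inside, but a hose clamp lies in its -x half, so the +x half is free
- hose_clamp: Steel band clamp, 43 mm across with a 9 mm screw housing at its side, 10 mm high, loose in the -x half of the tray (centre about 52 mm from the tray's centre). Leave it. Origin: centre of its underside
- throttle (a joint): Throttle angle, rad: 0 = shut (start, held by the spring), 1.40 = wide open on its stop. Turns about the throttle body's y axis through its origin. At 0 the lever arm leans 45 degrees back (to -x) from upright, at 1.40 35 degrees forward (to +x). The spring resists with 0.12 N m at 0, 0.22 N m at 1.40 (2.7 to 5 N at the lever's end) and shuts it if let go
- lever_end (a point): Steel throttle lever with a cross barrel (for the cable end) at its tip, 10 mm diameter, 25 mm long. This point: the barrel's centre, 45 mm from the shaft axis, at y=-57 mm of the throttle body. The barrel lies along the shaft direction. The arm, a plate 14 mm wide and 4 mm thick, is at the barrel's inner end, y=-40.5 to -44.5 mm; nothing lies beyond its outer end
- patch_case: Translucent flip-top case with round rubber patches, 99 by 69 by 26 mm; leave it
- tyre_pump: Silver hand pump lying down, 270 mm long, 30 mm thick; leave it
- valve_stem_1: Steel valve stem standing on its 23 mm base, 34 mm high; leave it
- valve_stem_2: The other steel valve stem, same shape; leave it
- tire_gauge: Grey plastic tire gauge, 130 by 22 by 16 mm; leave it
- rasp: Blue metal rasp, 200 by 26 by 22 mm; leave it
- cleaner_can: Upright spray can, 53 mm diameter, 155 mm high; leave it
Mind the look-alikes: they are no part of the job. Of the things shaped like the parts_tray, the steel one is meant. Of the things that look like the dust_cap, the larger one is meant.

How it is judged:
On the way, in this order (a step that is already met when the one before it is completed fails the run):
1. the dust cap is held in the fingers, clear above the mouth (z of dust_cap in the frame of throttle_body above 0.052 m and contact force between the fingers and dust_cap above 0.3 N), for 0.1 s.
2. the dust cap lies flat and at rest in the tray, released (x of dust_cap in the frame of parts_tray between -0.07 and 0.07 m and y of dust_cap in the frame of parts_tray between -0.04 and 0.04 m and height (world z) of dust_cap below 0.03 m and contact force between the fingers and dust_cap below 0.05 N and linear speed of dust_cap below 0.03 m/s and angle between the z axis of dust_cap and the z axis of parts_tray, either way round below 0.25 rad), for 0.2 s.
3. the fingers hold the throttle wide open on its stop (value of joint throttle above 1.32 rad and contact force between the fingers and throttle above 1 N), for 0.5 s.
At the end, for the whole second after the job is handed in: The fingers press on the throttle lever (over 1 N) and keep the throttle within 0.08 rad of its wide-open stop (joint above 1.32 of 1.40) through the last second; the dust cap lies flat (within 0.25 rad, either way up) and at rest inside the parts tray, released, and does not touch the lever (all of step 3 and contact force between dust_cap and throttle below 0.05 N and x of dust_cap in the frame of parts_tray between -0.07 and 0.07 m and y of dust_cap in the frame of parts_tray between -0.04 and 0.04 m and height (world z) of dust_cap below 0.03 m and linear speed of dust_cap below 0.03 m/s and angle between the z axis of dust_cap and the z axis of parts_tray, either way round below 0.25 rad); the arm keeps its last pose, push and grip.
It fails at once if the dust cap is dropped (faster than 1 m/s with no finger on it, a fall of some 5 cm) (linear speed of dust_cap above 1 m/s and contact force between the fingers and dust_cap below 0.01 N).
It fails at once if another thing on the bench is shifted by more than 40 mm (distance of any of patch_case, tyre_pump, valve_stem_1, valve_stem_2, tire_gauge, rasp, cleaner_can, hose_clamp from where it was at the start of the episode above 0.04 m).
It also fails if it takes over 58 s, if anything falls off the work surface, if the arm or the gripper's body presses on something with over 40 N, if the wrist force passes 120 N, or if a joint passes its speed limit or range.

## Working session

There is one attempt and no reset: what is moved stays moved. The work goes in short steps, Python scripts to look and compute and a tool call to move; the robot and the scene stay as the last step left them, time stands still between calls to the robot, and variables do not carry over. Pictures are saved under pics/ and viewed, and the job is handed in when it is done.

Besides the shell and the picture viewer there is one more tool, called after ">>>" in YAML: its name, and indented under it one key for each argument. arm_command: Moves the arm, as the interface text tells. Its arguments: {"type":"object","properties":{"jaw":{"type":"array","items":{"type":"number"}},"translation":{"type":"array","items":{"type":"array","items":{"type":"number"}}},"spin":{"type":"array","items":{"type":"number"}},"grip_force":{"type":"number"}},"required":["jaw","translation","spin"]}

```bash
ls; mkdir -p pics
python3 - <<'E'
from bench import bot, imaging
import cv2
print(bot.grip_depth, bot.observe())
for n in ("side","top","wrist"):
    s=imaging.snapshot(n); cv2.imwrite(f"pics/{n}0.png",s["img"]); print(n,s["fovy"],s["cx"],s["cy"],s["R"],s["t"])
E
```

```text
pics
0.0187 {'t': 0.0, 'joint_pos': array([ 1.12968239e+00,  3.81197430e-01,  1.29828134e+00, -6.09425000e-06,
        1.46361037e+00, -2.15313488e-01]), 'joint_velocities': array([ 0.00032312,  0.00085058, -0.00134684, -0.00106852,  0.00061763,
       -0.00098552]), 'effort': array([ 1.88587051e-04, -4.48457193e+01, -2.31282198e+01, -2.11575211e-04,
        4.76206085e-03, -1.36618388e-05]), 'tcp_pos': array([0.12301568, 0.53575414, 0.23070408]), 'tool_rot': array([[-6.33440048e-04, -9.74615258e-01,  2.23885458e-01],
       [-1.35582230e-03,  2.23886134e-01,  9.74614365e-01],
       [-9.99998880e-01,  3.13810874e-04, -1.46322354e-03]]), 'wrist_force': array([ 0.34127856, -0.49839941,  0.42975256]), 'torque': array([ 0.07054629, -0.0467723 , -0.00814446]), 'grip_width': 0.08550766136099382}
side 56.53711902890767 313.04476539722594 243.9504049496377 [[-0.99841047 -0.05476864 -0.01330145]
 [-0.01698202  0.51737017 -0.85559319]
 [ 0.05374145 -0.85400732 -0.51747788]] [0.54841598 0.09899712 1.05357469]
top 46.12063401901002 325.983268337467 236.436458338227 [[-0.00377748 -0.99974525 -0.02225224]
 [-0.98514011  0.00754147 -0.17158697]
 [ 0.17171107  0.02127341 -0.98491764]] [0.03060118 0.54141839 1.13767245]
wrist 65.70646984690485 317.63492361202566 246.62285687085756 [[ 0.22335157  0.9747362  -0.00184887]
 [ 0.93052153 -0.21265462  0.29817395]
 [ 0.29024777 -0.06831803 -0.95450976]] [-0.55039691 -0.03718681  0.37986636]
```

View pics/top0.png

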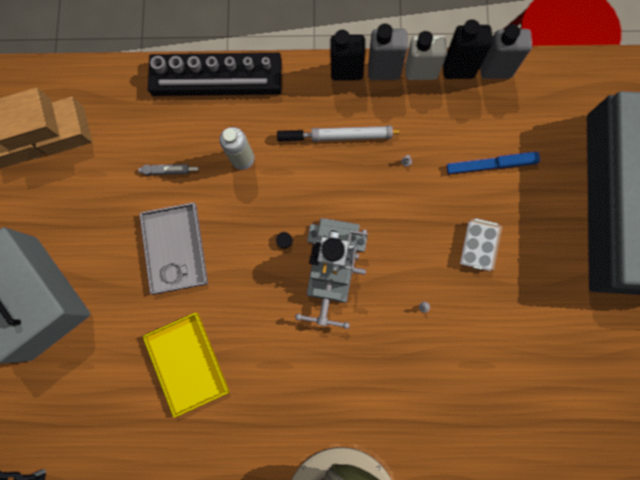

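View pics/side0.png

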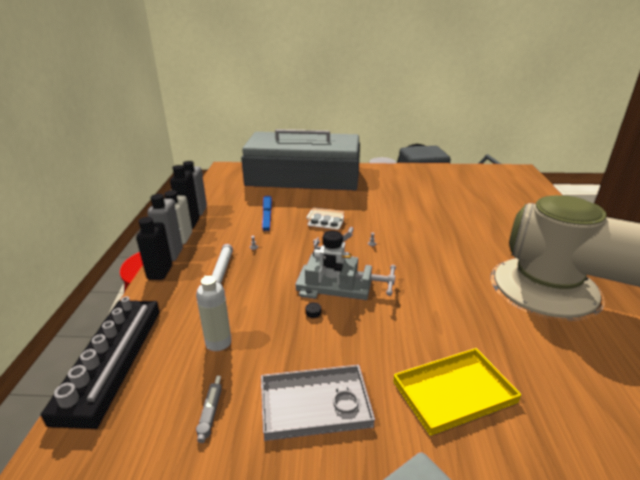

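View pics/wrist0.png

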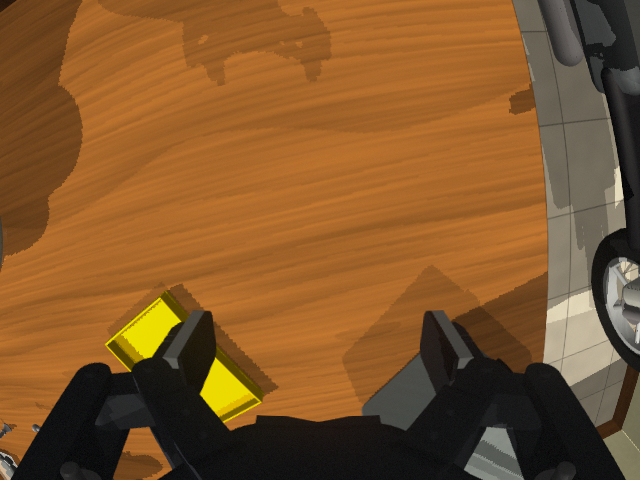

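```bash
cat > h.py <<'E'
from bench import bot, imaging
import cv2, numpy as np
def snap(n):
    return imaging.snapshot(n)
def ray(s,u,v):
    f=240/np.tan(np.radians(s["fovy"])/2)
    d=np.array([(u-s["cx"])/f,(v-s["cy"])/f,1.0])
    R=np.array(s["R"]);t=np.array(s["t"])
    return -R.T@t, R.T@d
def onz(s,u,v,z):
    c,d=ray(s,u,v); return c+d*(z-c[2])/d[2]
def proj(s,X):
    f=240/np.tan(np.radians(s["fovy"])/2)
    p=np.array(s["R"])@np.array(X)+np.array(s["t"]); return s["cx"]+f*p[0]/p[2], s["cy"]+f*p[1]/p[2]
E
python3 - <<'E'
import cv2
a=cv2.imread('pics/top0.png'); b=cv2.imread('pics/side0.png')
cv2.imwrite('pics/t1.png',cv2.resize(a[205:340,265:390],None,fx=4.4,fy=4.4,interpolation=cv2.INTER_CUBIC))
cv2.imwrite('pics/s1.png',cv2.resize(b[215:325,280:410],None,fx=5,fy=5,interpolation=cv2.INTER_CUBIC))
cv2.imwrite('pics/t2.png',cv2.resize(a[195:300,130:215],None,fx=5,fy=5,interpolation=cv2.INTER_CUBIC))
E
```

```text
(no output)
```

View pics/t1.png

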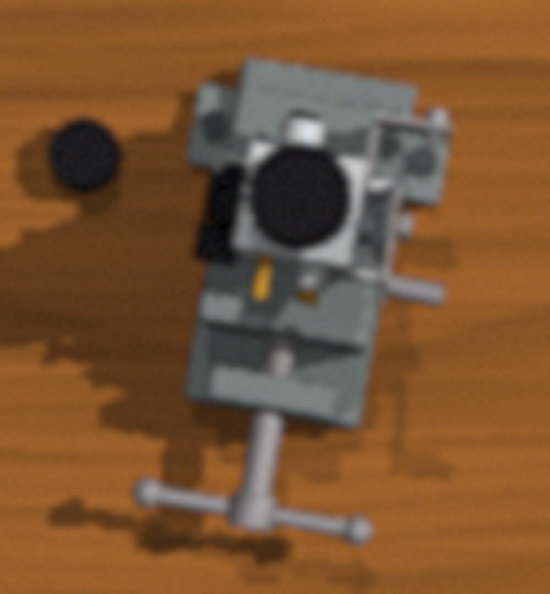

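View pics/s1.png

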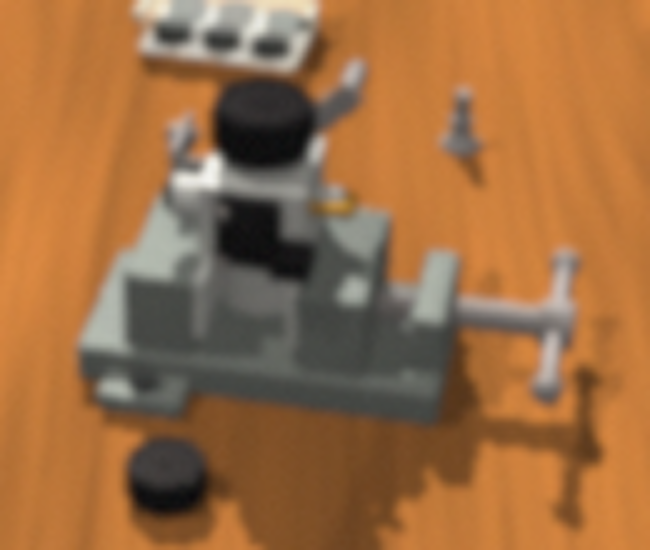

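View pics/t2.png

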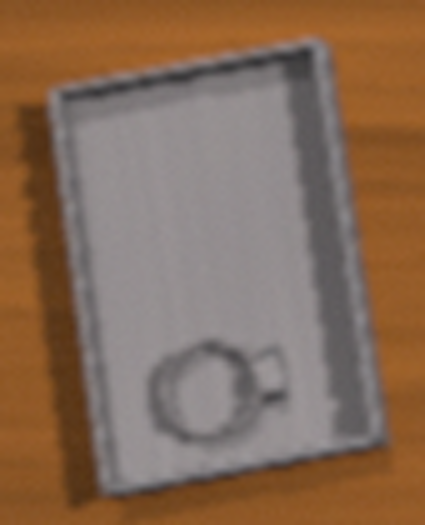

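Run:
```python
from h import *
s=snap("top"); q=snap("side")
T=lambda u,v:(265+u/4.4-.4,205+v/4.4-.4)
S=lambda u,v:(280+u/5-.4,215+v/5-.4)
# cap mask in top
hsv=cv2.cvtColor(s["img"],cv2.COLOR_BGR2HSV)
def tri(a,b):
    c1,d1=ray(s,*a);c2,d2=ray(q,*b)
    A=np.stack([d1,-d2],1); k=np.linalg.lstsq(A,c2-c1,rcond=None)[0]
    p,r=c1+k[0]*d1,c2+k[1]*d2
    return (p+r)/2, np.linalg.norm(p-r)
m=(hsv[...,2]<62).astype(np.uint8)
g=s["img"].max(2); 
for name,im,box in (("top",s,(315,230,352,266)),("side",q,(320,228,348,252))):
    x0,y0,x1,y1=box; g=im["img"].max(2)[y0:y1,x0:x1]; m=(g<60).astype(np.uint8)
    n,l,st,ce=cv2.connectedComponentsWithStats(m)
    for i in range(1,n):
        if st[i,4]>30: print(name,st[i],ce[i]+[x0,y0])
c=onz(s,*T(299,197),.137); print("cap",c, onz(s,*T(299-50,197),.137)-onz(s,*T(299+50,197),.137))
for z in (.06,.05,.04):
    a=onz(s,*T(147,491),z);b=onz(s,*T(359,530),z); d=a-b; print("bar",z,np.linalg.norm(d),np.degrees(np.arctan2(-d[0],d[1])),(a+b)/2)
# jaw edges: 
for p,r in (((250,60),(415,87)),((200,320),(368,348)),((188,398),(358,425)),((245,68),(188,398))):
    a=onz(s,*T(*p),.06);b=onz(s,*T(*r),.06);d=a-b;print(np.degrees(np.arctan2(-d[0],d[1])))
print("barrel",tri(T(442,293),S(357,68)),tri(T(388,285),S(325,100)))
P=[onz(s,130+u/5-.4,195+v/5-.4,.02) for u,v in((49,88),(324,40),(387,442),(103,492))]
print(P,np.mean(P,0)); d=P[0]+P[1]-P[2]-P[3];print(np.degrees(np.arctan2(d[1],d[0])),np.linalg.norm(d)/2,np.linalg.norm(P[0]+P[3]-P[1]-P[2])/2)
print("clamp",onz(s,130+203/5,195+390/5,.01), "small cap",onz(s,*T(84,155),.02))
for n,u,v in(("pump",340,134),("can base",243,165),("gauge",168,170),("vs",407,160),("vs2",424,308),("case",480,245)): print(n,onz(s,u,v,.02))
print("can top",onz(s,232,134,.155))
```

```text
top [  0   8  29  28 512] [329.27148438 249.92773438]
side [  3   3  20  18 278] [332.36330935 239.73021583]
cap [0.5004578  0.01297235 0.137     ] [0.00031305 0.04389858 0.        ]
bar 0.06 0.09929449874324085 -10.555049209413934 [0.36628516 0.03587064 0.06      ]
bar 0.05 0.100154865557103 -10.555049209413939 [0.36652905 0.03616145 0.05      ]
bar 0.04 0.1010152323709651 -10.555049209413914 [0.36677294 0.03645226 0.04      ]
-9.95086576117585
-9.809869006357784
-9.283570053159487
-99.74058289628819
barrel (array([ 0.45993798, -0.04990128,  0.12001513]), np.float64(0.0006135763526321112)) (array([ 0.46971576, -0.026689  ,  0.11470035]), np.float64(0.011506670836974715))
[array([0.60314613, 0.43534221, 0.02      ]), array([0.623561  , 0.31537961, 0.02      ]), array([0.44758121, 0.28197833, 0.02      ]), array([0.42698257, 0.40277251, 0.02      ])] [0.52531773 0.35886817 0.02      ]
10.610869732921296 0.17913480413121732 0.12211258503829873
clamp [0.47054946 0.36395136 0.01      ] small cap [0.53960694 0.11915885 0.02      ]
pump [ 0.77686576 -0.00389049  0.02      ]
can base [0.70772365 0.2106473  0.02      ]
gauge [0.69801908 0.37674452 0.02      ]
vs [ 0.71528026 -0.15043826  0.02      ]
vs2 [ 0.39249097 -0.17681111  0.02      ]
case [ 0.52527263 -0.30022979  0.02      ]
can top [0.72981758 0.21029714 0.155     ]
```

Run:
```python
from h import *
s=snap("top"); q=snap("side")
T=lambda u,v:(265+u/4.4-.4,205+v/4.4-.4)
S=lambda u,v:(280+u/5-.4,215+v/5-.4)
def tri(a,b):
    c1,d1=ray(s,*a);c2,d2=ray(q,*b)
    k=np.linalg.lstsq(np.stack([d1,-d2],1),c2-c1,rcond=None)[0]
    p,r=c1+k[0]*d1,c2+k[1]*d2
    X=(p+r)/2; d=X[:2]-[.5005,.013]; a=np.radians(-9.9); 
    return np.round(1e3*np.array([d[0]*np.cos(a)+d[1]*np.sin(a),-d[0]*np.sin(a)+d[1]*np.cos(a),X[2]-.088, np.linalg.norm(p-r)]),1)
print("yellow",tri(T(262,285),S(342,203)),"nub",tri(T(305,125),S(190,183)), "post",tri(T(440,120),S(182,125)))
o=bot.observe();R=o["tool_rot"]
tgt=np.array([.5005,.013,.231]); print(R.T@(tgt-o["tcp_pos"]), o["t"], np.degrees(np.arctan2(R[1,2],R[0,2])))
```

```text
yellow [-35.9  11.3   7.1   1.1] nub [38.1  4.2  4.4  3.6] post [ 53.7 -56.4  -2.1   0.2]
[ 2.70525362e-04 -4.84904515e-01 -4.25238690e-01] 0.35 77.0642148986084
```

>>> arm_command:
  jaw: [-1,-1,-1,-1,-1,-1,-1,-1]
  translation:
    - [0,-0.485,-0.425]
    - [0,-0.485,-0.425]
    - [0,-0.485,-0.425]
    - [0,-0.485,-0.425]
    - [0,-0.485,-0.425]
    - [0,-0.485,-0.425]
    - [0,-0.485,-0.425]
    - [0,-0.485,-0.425]
  spin: [1.518,1.518,1.518,1.518,1.518,1.518,1.518,1.518]
  grip_force: 60

```text
t: 1.15
tcp_pos: [0.3581, 0.2099, 0.2316]
tool_rot: [[0.001, -0.138, 0.99], [0.0, 0.99, 0.138], [-1.0, 0.0, 0.001]]
wrist_force: [1.3, 0.7, 0.4]
grip_width: 0.0854
```

>>> arm_command:
  jaw: [-1,-1,-1,-1,-1,-1,-1,-1]
  translation:
    - [0,-0.215,0.114]
    - [0,-0.215,0.114]
    - [0,-0.215,0.114]
    - [0,-0.215,0.114]
    - [0,-0.215,0.114]
    - [0,-0.215,0.114]
    - [0,-0.215,0.114]
    - [0,-0.215,0.114]
  spin: [0.31,0.31,0.31,0.31,0.31,0.31,0.31,0.31]

```text
t: 1.95
tcp_pos: [0.5006, 0.0162, 0.2314]
tool_rot: [[-0.0, 0.163, 0.987], [0.0, 0.987, -0.163], [-1.0, 0.0, -0.0]]
wrist_force: [-1.1, -0.1, 0.4]
grip_width: 0.0851
```

```bash
cat > mv.py <<'E'
import sys
from h import *
# mv.py x y z yawdeg : tool shift needed
tgt=np.array(list(map(float,sys.argv[1:4])));yaw=float(sys.argv[4])
o=bot.observe();R=o["tool_rot"]
a=np.degrees(np.arctan2(R[1,2],R[0,2]))
print("t",o["t"],"tcp",np.round(o["tcp_pos"],4),"yaw",round(a,2),"shift",np.round(R.T@(tgt-o["tcp_pos"]),4),"spin",round(np.radians(a-yaw),4),"F",np.round(o["wrist_force"],1),"w",round(o["grip_width"],4), "j",np.round(o["joint_pos"],2))
E
python3 mv.py .5005 .013 .110 -9.9; python3 -c "
from h import *
s=snap('wrist');cv2.imwrite('pics/w1.png',s['img']);s=snap('top');cv2.imwrite('pics/t3.png',s['img'])"
```

```text
t 1.95 tcp [0.5006 0.0162 0.2314] yaw -9.41 shift [ 0.1214 -0.0032  0.0005] spin 0.0086 F [-1.1 -0.1  0.4] w 0.0851 j [-0.2   0.29  1.43  0.    1.42 -0.04]
```

View pics/w1.png

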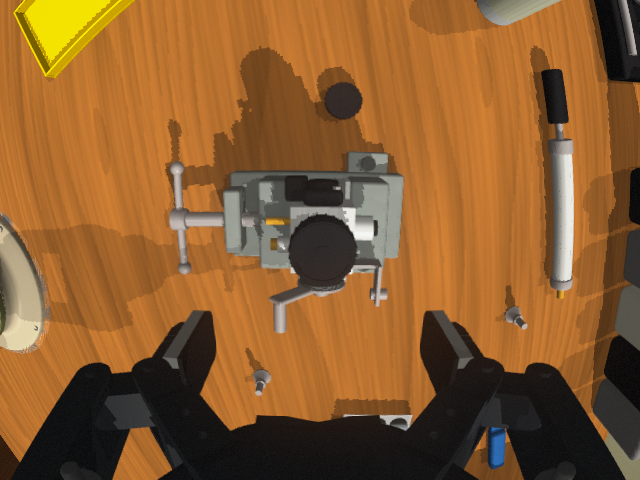

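```bash
cat >> h.py <<'E'
def wray(s,u,v):
    f=240/np.tan(np.radians(s["fovy"])/2)
    a=np.array([u-s["cx"],v-s["cy"]]);r=np.hypot(*a);th=r/f
    d=np.array([*(a/max(r,1e-9)*np.sin(th)),np.cos(th)])
    R=np.array(s["R"]);t=np.array(s["t"]); return -R.T@t,R.T@d
def wonz(s,u,v,z):
    c,d=wray(s,u,v); return c+d*(z-c[2])/d[2]
E
python3 - <<'E'
from h import *
s=snap('wrist')
im=s["img"];m=(im.max(2)<75).astype(np.uint8);m[:200]=0;m[300:]=0
m=cv2.morphologyEx(m,cv2.MORPH_OPEN,np.ones((11,11)))
n,l,st,ce=cv2.connectedComponentsWithStats(m)
for i in range(1,n):print(st[i],ce[i])
print("cap",wonz(s,322,250,.137),"l",wonz(s,289,250,.137),"r",wonz(s,356,250,.137))
print("barrel end",wonz(s,279,332,.12),"barrel inner",wonz(s,279,300,.12))
print("bar",wonz(s,177,168,.04),wonz(s,184,269,.04))
E
```

```text
[629 200  11  23 249] [634.06827309 210.82730924]
[ 290  215   66   73 3900] [321.86487179 251.21230769]
[624 231  16  55 777] [632.27541828 258.41441441]
cap [0.50204466 0.01733397 0.137     ] l [0.48022948 0.02091292 0.137     ] r [0.52456868 0.01362545 0.137     ]
barrel end [ 0.45717501 -0.04979512  0.12      ] barrel inner [ 0.46295405 -0.0221593   0.12      ]
bar [0.376973   0.08774019 0.04      ] [ 0.35830658 -0.0113734   0.04      ]
```

>>> arm_command:
  jaw: [-1,-1,-1,-1]
  translation:
    - [0.03,-0.0,0.0]
    - [0.06,0,0.0]
    - [0.075,0,0.0]
    - [0.075,0,0.0]
  spin: [0,0,0,0]

```text
t: 2.5
tcp_pos: [0.5, 0.0163, 0.1548]
tool_rot: [[-0.004, 0.163, 0.987], [0.001, 0.987, -0.163], [-1.0, 0.0, -0.004]]
wrist_force: [0.3, -0.3, 0.8]
grip_width: 0.0852
```

```bash
python3 mv.py .501 .0132 .110 -9.9
```

```text
t 2.5 tcp [0.5    0.0163 0.1548] yaw -9.4 shift [ 0.0448 -0.0029  0.0017] spin 0.0088 F [ 0.3 -0.3  0.8] w 0.0852 j [-0.2   0.37  1.56  0.    1.22 -0.04]
```

>>> arm_command:
  jaw: [-1,-1,-1,-1]
  translation:
    - [0.015,-0.003,0.0015]
    - [0.03,-0.003,0.0015]
    - [0.045,-0.003,0.0015]
    - [0.045,-0.003,0.0015]
  spin: [0.009,0.009,0.009,0.009]

```text
t: 2.9
tcp_pos: [0.5018, 0.0127, 0.1111]
tool_rot: [[-0.001, 0.173, 0.985], [0.0, 0.985, -0.173], [-1.0, 0.0, -0.001]]
wrist_force: [0.3, -0.2, 0.6]
grip_width: 0.0858
```

```bash
python3 mv.py .501 .0132 .110 -9.9;python3 -c "
from h import *
s=snap('side');cv2.imwrite('pics/s4.png',cv2.resize(s['img'][160:320,240:440],None,fx=4,fy=3.7));s=snap('wrist');cv2.imwrite('pics/w4.png',s['img'])"
```

```text
t 2.9 tcp [0.5018 0.0127 0.1111] yaw -9.94 shift [ 0.0011  0.0004 -0.0008] spin -0.0006 F [ 0.3 -0.2  0.6] w 0.0858 j [-0.21  0.43  1.61 -0.    1.1  -0.04]
```

View pics/s4.png

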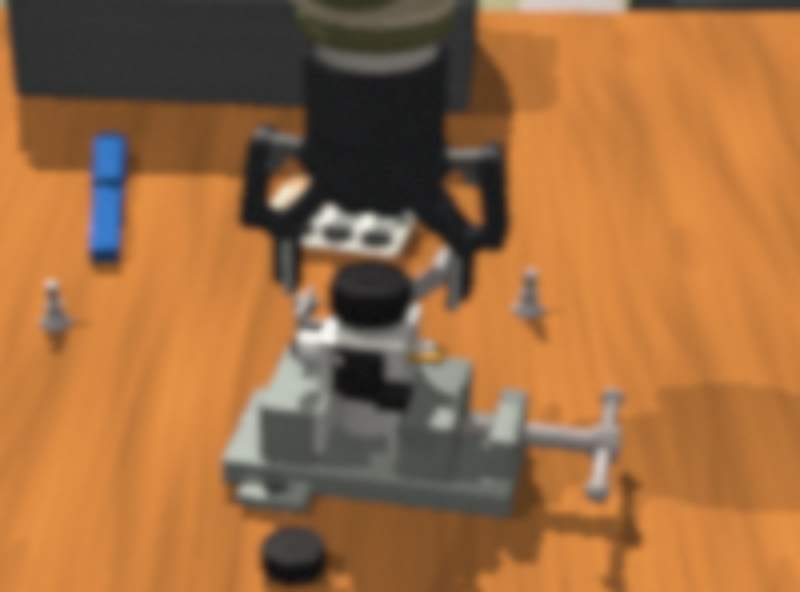

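View pics/w4.png

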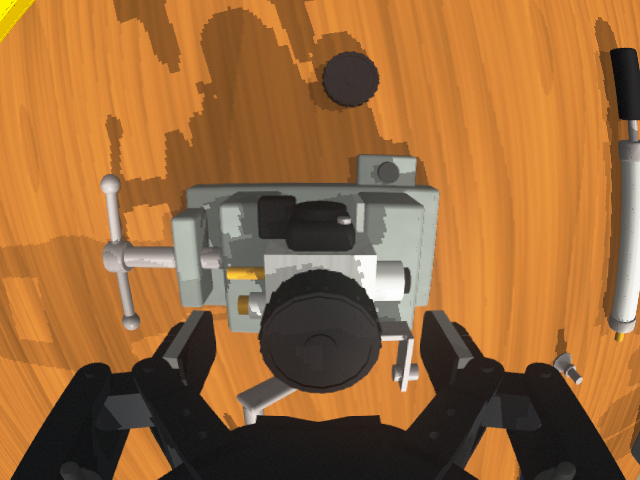

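>>> arm_command:
  jaw: [-0.5,0,0.3,0.6,1,1,1,1]
  translation:
    - [0,0,0]
    - [0,0,0]
    - [0,0,0]
    - [0,0,0]
    - [0,0,0]
    - [0,0,0]
    - [0,0,0]
    - [0,0,0]
  spin: [0,0,0,0,0,0,0,0]
  grip_force: 60

```text
t: 3.8
tcp_pos: [0.503, 0.0117, 0.1125]
tool_rot: [[0.003, 0.173, 0.985], [-0.001, 0.985, -0.173], [-1.0, -0.001, 0.003]]
wrist_force: [0.1, -1.6, 7.1]
grip_width: 0.044
```

```bash
python3 mv.py .501 .0132 .110 -9.9;python3 -c "
from h import *
s=snap('wrist');cv2.imwrite('pics/w5.png',s['img'])"
```

```text
t 3.8 tcp [0.503  0.0117 0.1125] yaw -9.97 shift [ 0.0025  0.0011 -0.0022] spin -0.0012 F [ 0.1 -1.6  7.1] w 0.044 j [-0.21  0.42  1.61 -0.    1.1  -0.04]
```

View pics/w5.png

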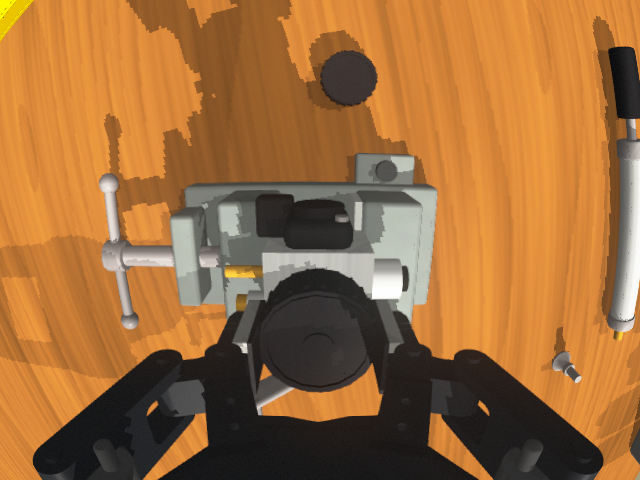

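>>> arm_command:
  jaw: [1,1,1,1,1,1]
  translation:
    - [-0.005,0,0]
    - [-0.01,0,0]
    - [-0.02,0,0]
    - [-0.04,0,0]
    - [-0.06,0,0]
    - [-0.06,0,0]
  spin: [0,0,0,0,0,0]

```text
t: 4.45
tcp_pos: [0.5032, 0.0122, 0.1742]
tool_rot: [[0.005, 0.173, 0.985], [-0.001, 0.985, -0.173], [-1.0, -0.0, 0.005]]
wrist_force: [1.0, -0.3, -0.7]
grip_width: 0.0436
```

```bash
python3 mv.py .5745 .368 .2 10.6;python3 -c "
from h import *
s=snap('side');cv2.imwrite('pics/s6.png',cv2.resize(s['img'][140:300,240:440],None,fx=4,fy=3.7));s=snap('wrist');cv2.imwrite('pics/w6.png',s['img'])"
```

```text
t 4.45 tcp [0.5032 0.0122 0.1742] yaw -9.96 shift [-0.0259  0.3628  0.0088] spin -0.3588 F [ 1.  -0.3 -0.7] w 0.0436 j [-0.21  0.35  1.52  0.    1.26 -0.04]
```

View pics/s6.png

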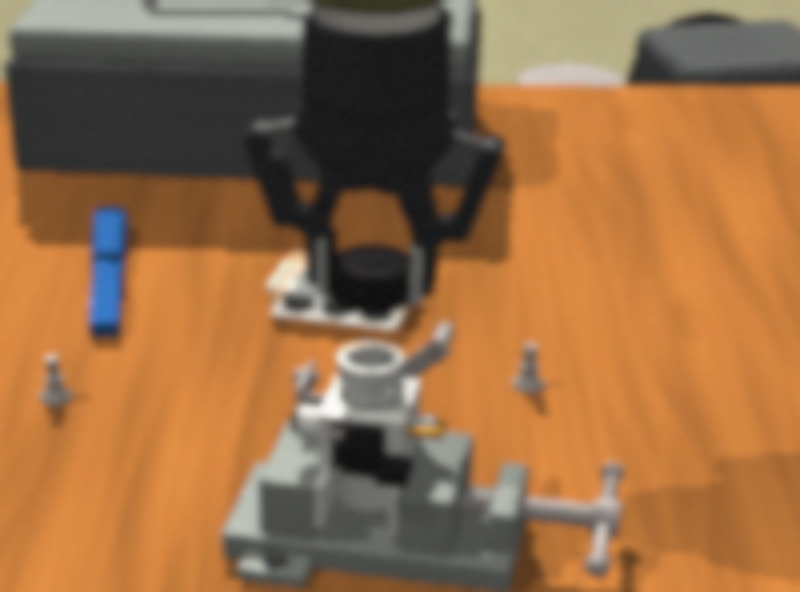

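View pics/w6.png

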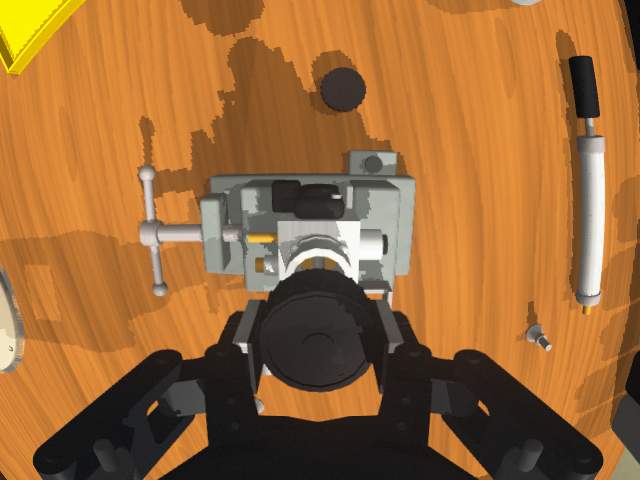

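>>> arm_command:
  jaw: [1,1,1,1,1,1,1,1]
  translation:
    - [-0.02,0.03,0]
    - [-0.02,0.07,0]
    - [-0.02,0.11,-0.002]
    - [-0.02,0.15,-0.002]
    - [-0.02,0.19,-0.003]
    - [-0.02,0.23,-0.004]
    - [-0.02,0.27,-0.004]
    - [-0.02,0.31,-0.005]
  spin: [-0.03,-0.06,-0.1,-0.15,-0.2,-0.25,-0.3,-0.359]

```text
t: 5.35
tcp_pos: [0.5505, 0.32, 0.1899]
tool_rot: [[-0.002, -0.186, 0.983], [-0.001, 0.983, 0.186], [-1.0, -0.0, -0.002]]
wrist_force: [0.8, -0.4, -0.4]
grip_width: 0.0437
```

```bash
python3 mv.py .5597 .3653 .1 10.6
```

```text
t 5.35 tcp [0.5505 0.32   0.1899] yaw 10.73 shift [0.0898 0.0428 0.0176] spin 0.0022 F [ 0.8 -0.4 -0.4] w 0.0437 j [ 0.34  0.56  1.1  -0.    1.48  0.15]
```

>>> arm_command:
  jaw: [1,1,1,1,1,1]
  translation:
    - [0,0.02,0.008]
    - [0.02,0.042,0.0175]
    - [0.05,0.042,0.0175]
    - [0.08,0.042,0.0175]
    - [0.1,0.042,0.0175]
    - [0.1,0.042,0.0175]
  spin: [0,0,0,0,0,0]

```text
t: 5.95
tcp_pos: [0.5585, 0.3622, 0.087]
tool_rot: [[-0.008, -0.184, 0.983], [-0.003, 0.983, 0.184], [-1.0, -0.002, -0.008]]
wrist_force: [-0.0, -0.4, -0.2]
grip_width: 0.0438
```

```bash
python3 mv.py .5597 .3653 .0015 10.6;python3 -c "
from h import *
s=snap('side');cv2.imwrite('pics/s7.png',cv2.resize(s['img'][270:460,210:420],None,fx=3.8,fy=3.1));s=snap('wrist');cv2.imwrite('pics/w7.png',s['img'])"
```

```text
t 5.95 tcp [0.5585 0.3622 0.087 ] yaw 10.6 shift [0.0854 0.003  0.0025] spin 0.0001 F [-0.  -0.4 -0.2] w 0.0438 j [0.4  0.7  1.14 0.   1.3  0.21]
```

View pics/s7.png

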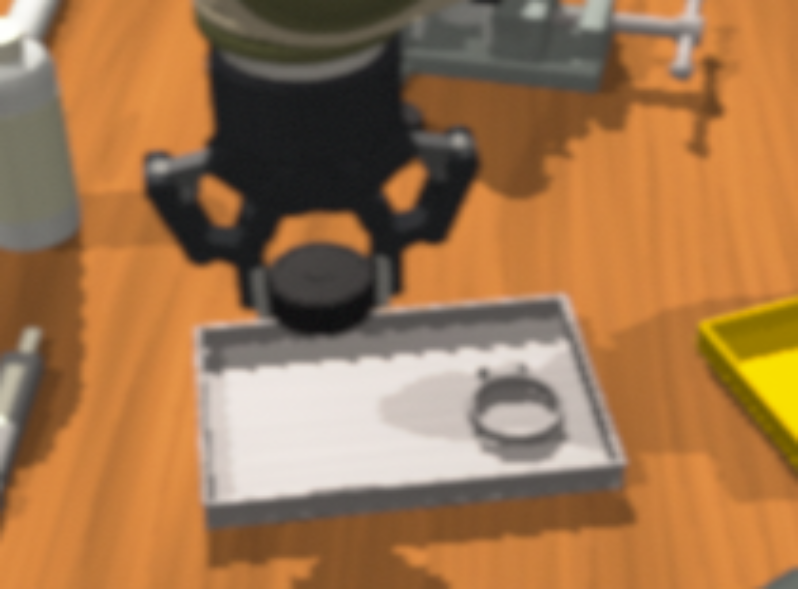

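View pics/w7.png

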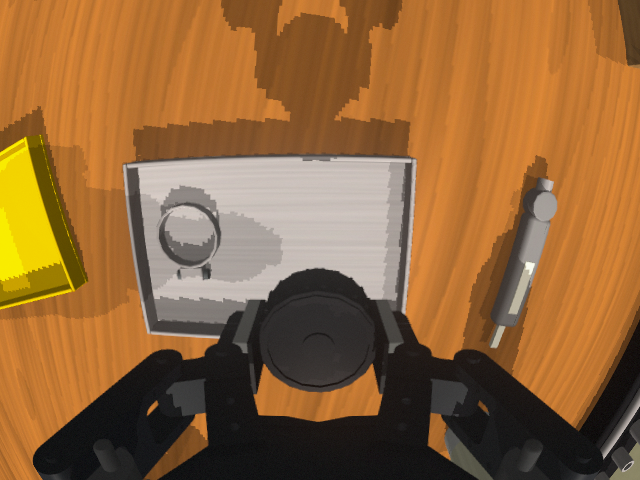

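Run:
```python
from h import *
s=snap("wrist")
P=np.array([wonz(s,u,v,.02) for u,v in((124,163),(415,158),(149,333))])
print(P)
c=(P[1]+P[2])/2; print("centre",c, np.linalg.norm(P[1]-P[0]),np.linalg.norm(P[2]-P[0]), np.degrees(np.arctan2(*(P[1]-P[0])[1::-1])))
```

```text
[[0.42787417 0.40525909 0.02      ]
 [0.60272833 0.43731563 0.02      ]
 [0.45024914 0.28764736 0.02      ]]
centre [0.52648874 0.36248149 0.02      ] 0.17776838562880276 0.11972116846368124 10.388839032604151
```

>>> arm_command:
  jaw: [1,1,1,1,1]
  translation:
    - [0.02,0.003,0.0025]
    - [0.045,0.003,0.0025]
    - [0.065,0.003,0.0025]
    - [0.075,0.003,0.0025]
    - [0.075,0.003,0.0025]
  spin: [0,0,0,0,0]

```text
t: 6.6
tcp_pos: [0.5622, 0.3663, 0.0161]
tool_rot: [[-0.001, -0.184, 0.983], [-0.0, 0.983, 0.184], [-1.0, -0.0, -0.001]]
wrist_force: [0.5, 0.3, 0.2]
grip_width: 0.044
```

```bash
python3 mv.py .5597 .3653 .0015 10.6
```

```text
t 6.6 tcp [0.5622 0.3663 0.0161] yaw 10.59 shift [ 0.0146 -0.0005 -0.0027] spin -0.0001 F [0.5 0.3 0.2] w 0.044 j [ 0.4   0.79  1.2  -0.    1.16  0.22]
```

>>> arm_command:
  jaw: [1,1,1,1,1]
  translation:
    - [0.004,0,-0.001]
    - [0.008,0,-0.002]
    - [0.011,0,-0.002]
    - [0.013,0,-0.002]
    - [0.013,0,-0.002]
  spin: [0,0,0,0,0]

```text
t: 7.1
tcp_pos: [0.5603, 0.3659, 0.0032]
tool_rot: [[-0.0, -0.184, 0.983], [-0.0, 0.983, 0.184], [-1.0, -0.0, -0.0]]
wrist_force: [-0.1, -0.1, -0.5]
grip_width: 0.0438
```

```bash
python3 mv.py .5597 .3653 .0015 10.6;python3 -c "
from h import *
s=snap('side');cv2.imwrite('pics/s8.png',cv2.resize(s['img'][270:460,210:420],None,fx=3.8,fy=3.1))"
```

```text
t 7.1 tcp [0.5603 0.3659 0.0032] yaw 10.6 shift [ 0.0017 -0.0005 -0.0007] spin -0.0 F [-0.1 -0.1 -0.5] w 0.0438 j [ 0.4   0.8   1.21 -0.    1.13  0.22]
```

View pics/s8.png

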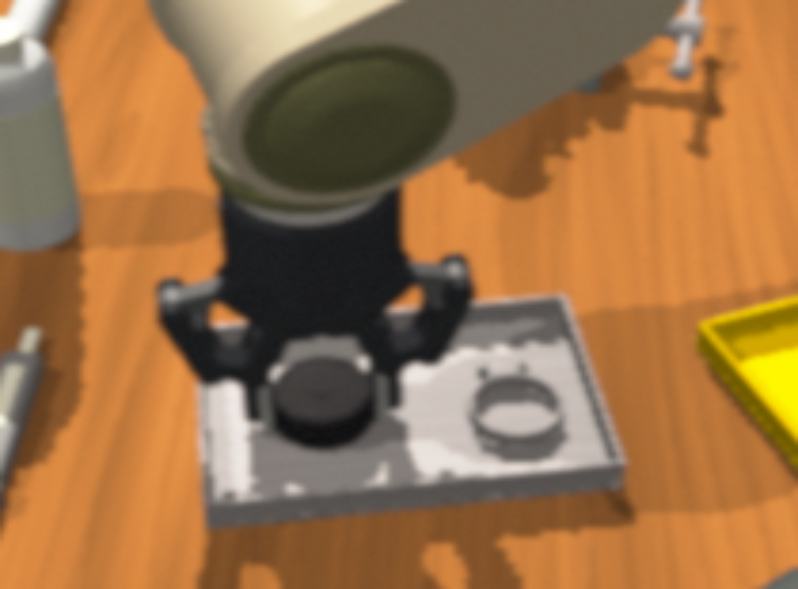

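>>> arm_command:
  jaw: [1,1,1]
  translation:
    - [0.001,0,0]
    - [0.002,0,0]
    - [0.002,0,0]
  spin: [0,0,0]

```text
t: 7.45
tcp_pos: [0.5604, 0.366, 0.0015]
tool_rot: [[0.0, -0.184, 0.983], [0.0, 0.983, 0.184], [-1.0, 0.0, 0.0]]
wrist_force: [-0.3, 0.1, 0.7]
grip_width: 0.0438
```

>>> arm_command:
  jaw: [1,1,1]
  translation:
    - [0.001,0,0]
    - [0.0015,0,0]
    - [0.0015,0,0]
  spin: [0,0,0]

```text
t: 7.75
tcp_pos: [0.5605, 0.3661, 0.0014]
tool_rot: [[0.001, -0.184, 0.983], [0.0, 0.983, 0.184], [-1.0, 0.0, 0.001]]
wrist_force: [-4.5, -3.0, 11.7]
grip_width: 0.0434
```

>>> arm_command:
  jaw: [0.0,-0.1,-0.2,-0.3,-0.35,-0.35,-0.35]
  translation:
    - [-0.001,0,0]
    - [-0.001,0,0]
    - [-0.001,0,0]
    - [-0.001,0,0]
    - [-0.001,0,0]
    - [-0.001,0,0]
    - [-0.001,0,0]
  spin: [0,0,0,0,0,0,0]
  grip_force: 20

```text
t: 8.45
tcp_pos: [0.5604, 0.366, 0.0008]
tool_rot: [[-0.0, -0.184, 0.983], [-0.0, 0.983, 0.184], [-1.0, -0.0, -0.0]]
wrist_force: [-0.0, -1.3, 0.3]
grip_width: 0.0576
```

```bash
python3 mv.py .5597 .3653 .0015 10.6;python3 -c "
from h import *
s=snap('side');cv2.imwrite('pics/s9.png',cv2.resize(s['img'][270:460,210:420],None,fx=3.8,fy=3.1));s=snap('wrist');cv2.imwrite('pics/w9.png',s['img'])"
```

```text
t 8.45 tcp [0.5604 0.366  0.0008] yaw 10.6 shift [-0.0007 -0.0005 -0.0008] spin -0.0001 F [-0.  -1.3  0.3] w 0.0576 j [0.4  0.8  1.21 0.   1.12 0.22]
```

View pics/w9.png

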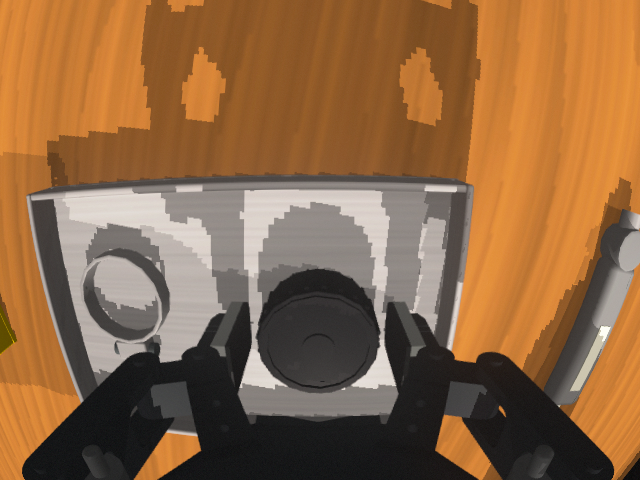

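Cap free on the tray floor, pads clear both sides (gaps at columns ~250 and ~385). Lift straight up.

>>> arm_command:
  jaw: [-0.35,-0.35,-0.35,-0.35,-0.35,-0.5,-0.5,-0.5]
  translation:
    - [-0.005,0,0]
    - [-0.015,0,0]
    - [-0.035,0,0]
    - [-0.065,0,0]
    - [-0.1,0,0]
    - [-0.15,0,0]
    - [-0.19,0,0]
    - [-0.2,0,0]
  spin: [0,0,0,0,0,0,0,0]

```text
t: 9.35
tcp_pos: [0.5615, 0.3666, 0.2075]
tool_rot: [[0.009, -0.184, 0.983], [0.004, 0.983, 0.184], [-1.0, 0.002, 0.01]]
wrist_force: [0.4, 0.5, -0.2]
grip_width: 0.0638
```

```bash
python3 mv.py .4592 -.0377 .2 -9.9;python3 -c "
from h import *
s=snap('side');cv2.imwrite('pics/s10.png',cv2.resize(s['img'][190:460,210:450],None,fx=3.3,fy=2.2));s=snap('wrist');cv2.imwrite('pics/w10.png',s['img'])"
```

```text
t 9.35 tcp [0.5615 0.3666 0.2075] yaw 10.61 shift [ 0.005  -0.3786 -0.175 ] spin 0.3579 F [ 0.4  0.5 -0.2] w 0.0638 j [ 0.4   0.61  0.97 -0.    1.55  0.22]
```

View pics/s10.png

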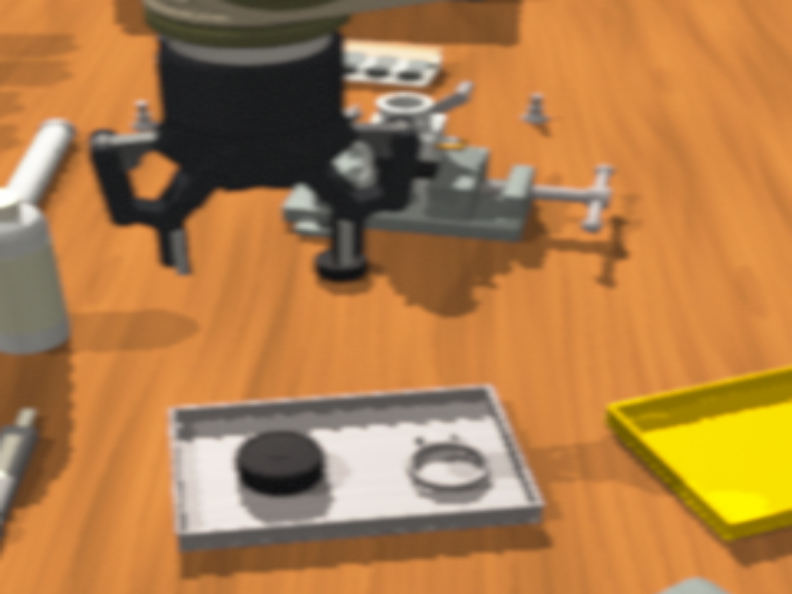

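>>> arm_command:
  jaw: [-0.5,-0.5,-0.5,-0.5,-0.5,-0.5,-0.5,-0.5]
  translation:
    - [0,-0.04,-0.02]
    - [0,-0.085,-0.04]
    - [0,-0.13,-0.06]
    - [0,-0.175,-0.08]
    - [0,-0.22,-0.1]
    - [0,-0.265,-0.12]
    - [0,-0.31,-0.14]
    - [0,-0.355,-0.16]
  spin: [0.04,0.08,0.13,0.18,0.23,0.28,0.33,0.358]

```text
t: 10.25
tcp_pos: [0.4667, -0.0138, 0.1995]
tool_rot: [[-0.003, 0.174, 0.985], [0.001, 0.985, -0.174], [-1.0, 0.0, -0.003]]
wrist_force: [1.0, 0.3, -0.2]
grip_width: 0.0639
```

```bash
python3 mv.py .4597 -.039 .19 -9.9
```

```text
t 10.25 tcp [ 0.4667 -0.0138  0.1995] yaw -10.0 shift [ 0.0095 -0.026  -0.0025] spin -0.0017 F [ 1.   0.3 -0.2] w 0.0639 j [-0.28  0.27  1.57 -0.    1.31 -0.11]
```

>>> arm_command:
  jaw: [-0.5,-0.5,-0.5]
  translation:
    - [0.01,-0.022,-0.0025]
    - [0.01,-0.022,-0.0025]
    - [0.01,-0.022,-0.0025]
  spin: [0,0,0]

```text
t: 10.55
tcp_pos: [0.4616, -0.0334, 0.19]
tool_rot: [[-0.002, 0.173, 0.985], [0.001, 0.985, -0.173], [-1.0, 0.001, -0.002]]
wrist_force: [0.0, 0.2, 0.6]
grip_width: 0.0641
```

```bash
python3 mv.py .4597 -.039 .101 -9.9; python3 -c "
from h import *
s=snap('wrist');cv2.imwrite('pics/w11.png',s['img'])"
```

```text
t 10.55 tcp [ 0.4616 -0.0334  0.19  ] yaw -9.97 shift [ 0.089  -0.0059 -0.0007] spin -0.0012 F [0.  0.2 0.6] w 0.0641 j [-0.33  0.27  1.6   0.    1.28 -0.16]
```

View pics/w11.png

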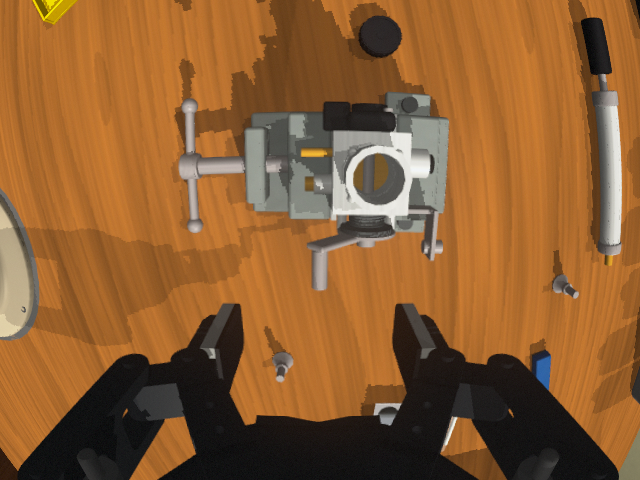

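```bash
python3 -c "
from h import *
s=snap('wrist')
for u,v in ((319,291),(319,252),(311,247),(379,177)): print(wonz(s,u,v,.12 if u<350 else .134))"
```

```text
[ 0.45799156 -0.05045921  0.12      ]
[ 0.46235523 -0.02516888  0.12      ]
[ 0.4581727  -0.02124689  0.12      ]
[0.50218225 0.0156846  0.134     ]
```

>>> arm_command:
  jaw: [-0.5,-0.5,-0.5,-0.5]
  translation:
    - [0.02,-0.004,-0.001]
    - [0.045,-0.004,-0.001]
    - [0.06,-0.004,-0.001]
    - [0.06,-0.004,-0.001]
  spin: [0,0,0,0]

```text
t: 11.05
tcp_pos: [0.4597, -0.036, 0.1293]
tool_rot: [[-0.004, 0.17, 0.985], [0.001, 0.985, -0.17], [-1.0, 0.001, -0.004]]
wrist_force: [0.6, -0.9, 0.7]
grip_width: 0.0641
```

```bash
python3 mv.py .4597 -.039 .101 -9.9; python3 -c "
from h import *
s=snap('wrist');cv2.imwrite('pics/w12.png',s['img'])"
```

```text
t 11.05 tcp [ 0.4597 -0.036   0.1293] yaw -9.81 shift [ 0.0283 -0.0029  0.0006] spin 0.0016 F [ 0.6 -0.9  0.7] w 0.0641 j [-0.34  0.34  1.7   0.    1.11 -0.16]
```

View pics/w12.png

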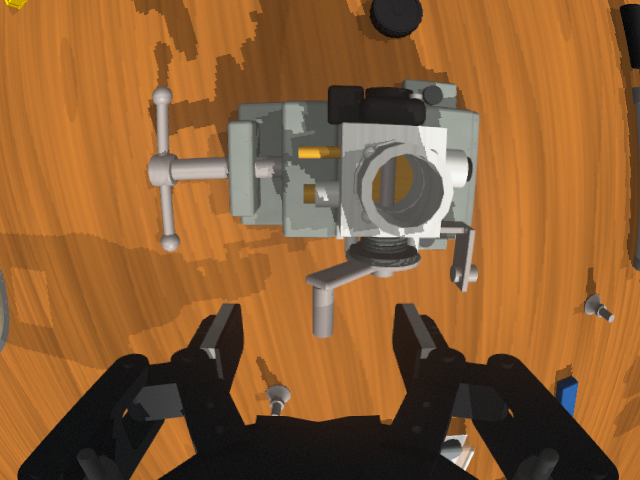

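>>> arm_command:
  jaw: [-0.5,-0.5,-0.5,-0.5]
  translation:
    - [0.012,-0.002,0.0005]
    - [0.024,-0.002,0.0005]
    - [0.029,-0.002,0.0005]
    - [0.029,-0.002,0.0005]
  spin: [0,0,0,0]

```text
t: 11.5
tcp_pos: [0.4608, -0.0391, 0.1021]
tool_rot: [[0.0, 0.171, 0.985], [-0.0, 0.985, -0.171], [-1.0, 0.0, 0.0]]
wrist_force: [-0.2, -0.2, -0.4]
grip_width: 0.064
```

>>> arm_command:
  jaw: [-0.1,0.2,0.4,0.55,0.65,0.65,0.65]
  translation:
    - [0,0,0]
    - [0,0,0]
    - [0,0,0]
    - [0,0,0]
    - [0,0,0]
    - [0,0,0]
    - [0,0,0]
  spin: [0,0,0,0,0,0,0]
  grip_force: 25

```text
t: 12.2
tcp_pos: [0.4606, -0.0395, 0.1018]
tool_rot: [[0.0, 0.172, 0.985], [0.0, 0.985, -0.172], [-1.0, 0.0, -0.0]]
wrist_force: [0.3, -0.6, -0.3]
grip_width: 0.0149
```

```bash
python3 mv.py .4597 -.039 .101 -9.9; python3 -c "
from h import *
s=snap('wrist');cv2.imwrite('pics/w13.png',s['img']);s=snap('side');cv2.imwrite('pics/s13.png',cv2.resize(s['img'][160:320,240:440],None,fx=4,fy=3.7))"
```

```text
t 12.2 tcp [ 0.4606 -0.0395  0.1018] yaw -9.91 shift [ 0.0008  0.0003 -0.001 ] spin -0.0003 F [ 0.3 -0.6 -0.3] w 0.0149 j [-0.34  0.38  1.73  0.    1.03 -0.17]
```

View pics/w13.png

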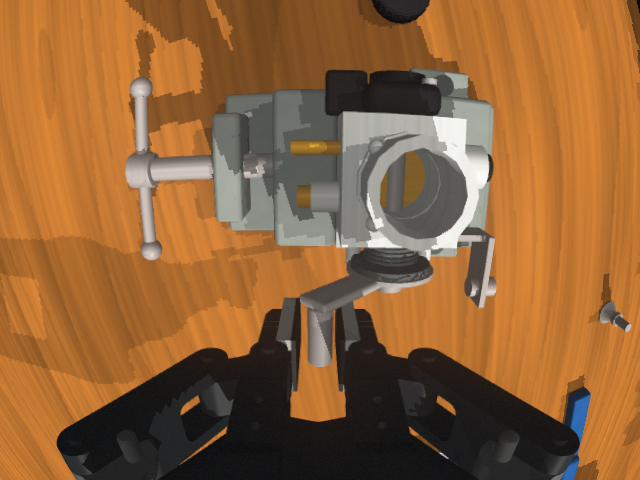

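View pics/s13.png

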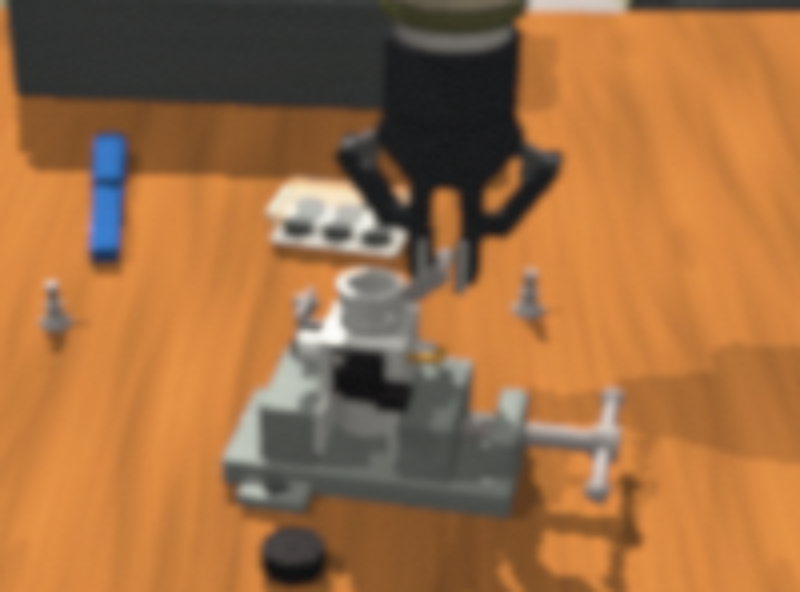

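>>> arm_command:
  jaw: [0.8,1,1,1]
  translation:
    - [0,0,0]
    - [0,0,0]
    - [0,0,0]
    - [0,0,0]
  spin: [0,0,0,0]
  grip_force: 25

```text
t: 12.7
tcp_pos: [0.4612, -0.0396, 0.1019]
tool_rot: [[0.002, 0.172, 0.985], [-0.0, 0.985, -0.172], [-1.0, 0.0, 0.002]]
wrist_force: [5.5, 0.4, -1.8]
grip_width: 0.0091
```

>>> arm_command:
  jaw: [1,1,1,1,1]
  translation:
    - [-0.005,0,0.006]
    - [-0.009,0,0.0128]
    - [-0.0117,0,0.0202]
    - [-0.013,0,0.0279]
    - [-0.013,0,0.0279]
  spin: [0,0,0,0,0]

```text
t: 13.2
tcp_pos: [0.4875, -0.0442, 0.1156]
tool_rot: [[-0.003, 0.172, 0.985], [0.0, 0.985, -0.172], [-1.0, -0.0, -0.003]]
wrist_force: [-6.3, -0.3, 8.5]
grip_width: 0.009
```

```bash
python3 mv.py .4597 -.039 .101 -9.9; python3 -c "
from h import *
s=snap('wrist');cv2.imwrite('pics/w14.png',s['img'])"
```

```text
t 13.2 tcp [ 0.4875 -0.0442  0.1156] yaw -9.89 shift [ 0.0147  0.0004 -0.0282] spin 0.0001 F [-6.3 -0.3  8.5] w 0.009 j [-0.33  0.4   1.64 -0.    1.1  -0.16]
```

View pics/w14.png

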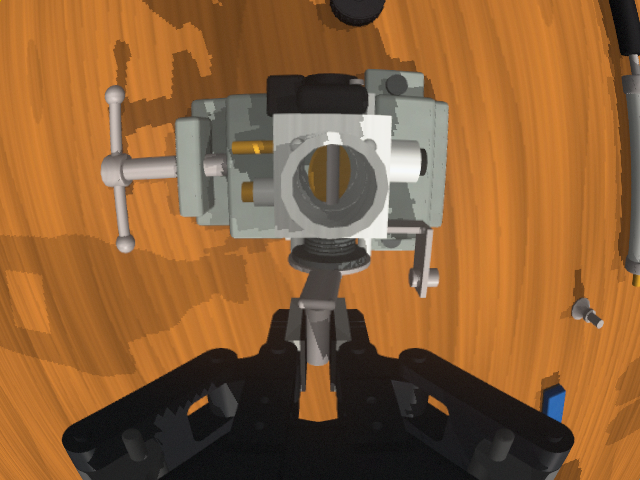

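>>> arm_command:
  jaw: [1,1,1,1,1]
  translation:
    - [-0.001,0,0.008]
    - [0.0005,0,0.0155]
    - [0.003,0,0.023]
    - [0.005,0,0.0265]
    - [0.005,0,0.0265]
  spin: [0,0,0,0,0]

```text
t: 13.75
tcp_pos: [0.5136, -0.0487, 0.1101]
tool_rot: [[-0.003, 0.172, 0.985], [0.0, 0.985, -0.172], [-1.0, -0.0, -0.003]]
wrist_force: [-4.8, -0.4, 3.5]
grip_width: 0.0086
```

>>> arm_command:
  jaw: [1,1,1]
  translation:
    - [0.0015,0,0.002]
    - [0.003,0,0.004]
    - [0.003,0,0.004]
  spin: [0,0,0]

```text
t: 14.05
tcp_pos: [0.5174, -0.0494, 0.1073]
tool_rot: [[-0.002, 0.172, 0.985], [0.0, 0.985, -0.172], [-1.0, -0.0, -0.002]]
wrist_force: [-5.5, -0.3, 4.9]
grip_width: 0.009
```

```bash
cat > ang.py <<'E'
from h import *
o=bot.observe(); p=o["tcp_pos"]-o["tool_rot"][:,0]*bot.grip_depth
d=p[:2]-[.501,.0132]; a=np.radians(-9.9); x=d@[np.cos(a),np.sin(a)]
print("grasp pt body x,z",x,p[2]-.088,"angle",np.arctan2(x,p[2]-.088)+np.pi/4,"r",np.hypot(x,p[2]-.088),o["wrist_force"],o["t"])
E
python3 ang.py; python3 -c "
from h import *
s=snap('wrist');cv2.imwrite('pics/w15.png',s['img']);s=snap('side');cv2.imwrite('pics/s15.png',cv2.resize(s['img'][160:320,240:440],None,fx=4,fy=3.7))"
```

```text
grasp pt body x,z 0.02699356006461782 0.03799035515572072 angle 1.4031611126887573 r 0.04660385573984116 [-5.46972169 -0.26249081  4.91749343] 14.05
```

View pics/w15.png

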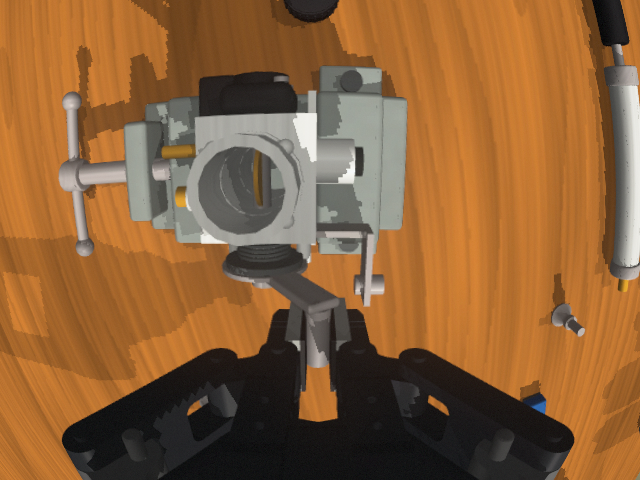

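View pics/s15.png

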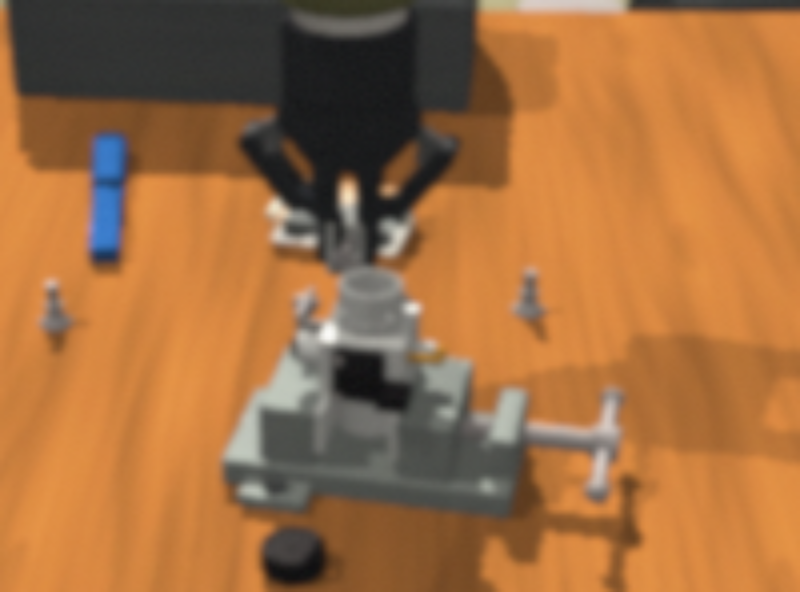

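>>> arm_command:
  jaw: [1,1,1]
  translation:
    - [0.001,0,0.002]
    - [0.002,0,0.003]
    - [0.002,0,0.003]
  spin: [0,0,0]

```text
t: 14.45
tcp_pos: [0.5187, -0.0496, 0.1064]
tool_rot: [[-0.006, 0.171, 0.985], [0.0, 0.985, -0.171], [-1.0, -0.001, -0.006]]
wrist_force: [-17.4, 1.2, 20.5]
grip_width: 0.009
```

```bash
python3 ang.py
```

```text
grasp pt body x,z 0.028318158263142802 0.03709709026916047 angle 1.4373902747992613 r 0.04667024955852115 [-17.3698487    1.18470434  20.46081452] 14.45
```

>>> arm_command:
  jaw: [1,1,1,1,1,1,1,1]
  translation:
    - [-0.0005,0,0]
    - [-0.0005,0,0]
    - [-0.0005,0,0]
    - [-0.0005,0,0]
    - [-0.0005,0,0]
    - [-0.0005,0,0]
    - [-0.0005,0,0]
    - [-0.0005,0,0]
  spin: [0,0,0,0,0,0,0,0]

```text
t: 15.25
tcp_pos: [0.5186, -0.0496, 0.1065]
tool_rot: [[-0.006, 0.172, 0.985], [0.0, 0.985, -0.172], [-1.0, -0.001, -0.006]]
wrist_force: [-16.3, 0.7, 16.3]
grip_width: 0.0093
```

```bash
python3 ang.py; python3 -c "
from h import *
s=snap('wrist');cv2.imwrite('pics/w16.png',s['img']);s=snap('side');cv2.imwrite('pics/s16.png',cv2.resize(s['img'][160:460,200:440],None,fx=3.3,fy=2));t=snap('top');cv2.imwrite('pics/t16.png',t['img'])"
```

```text
grasp pt body x,z 0.02825228568261979 0.037187852469936944 angle 1.4350899174844847 r 0.0467025482989757 [-16.31931998   0.74998479  16.34789358] 15.25
```

View pics/w16.png

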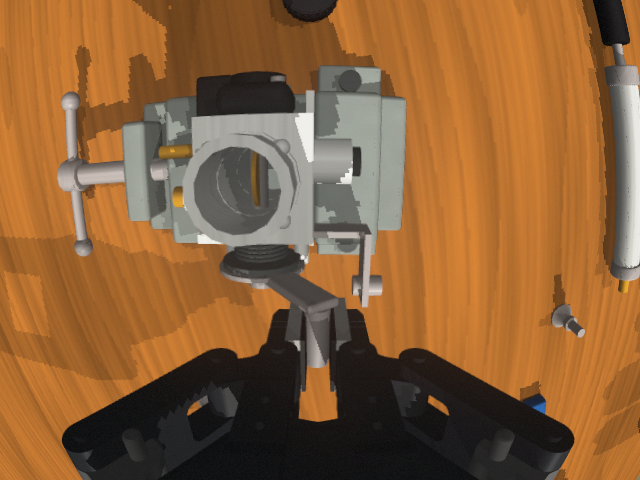

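View pics/s16.png

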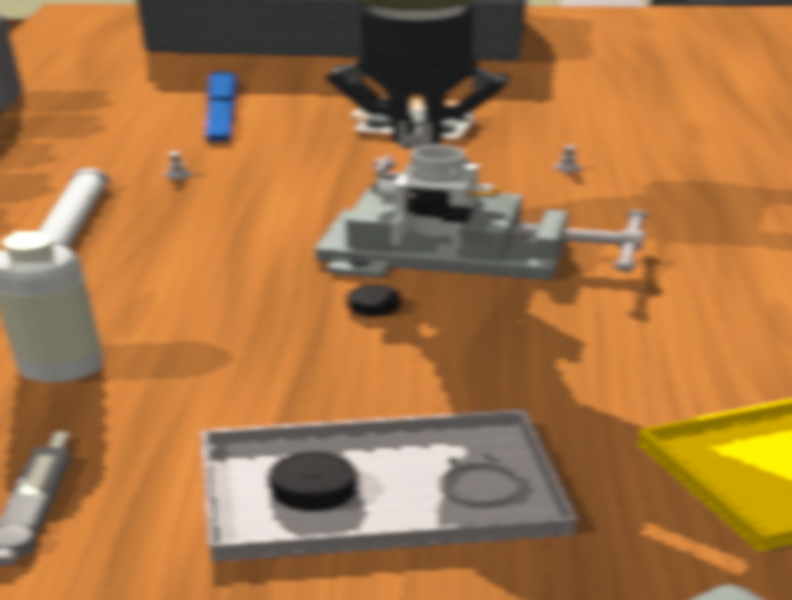

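View pics/t16.png

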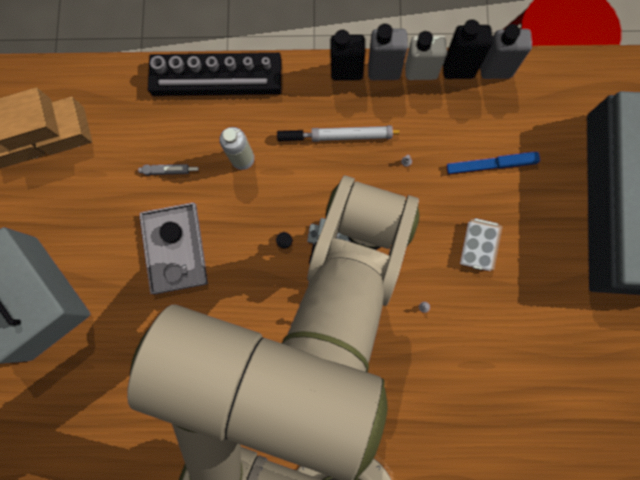

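The lever is hard on its stop: the force holds at about 23 N and the butterfly is edge-on in the bore. The cap is flat in the tray, and the other things are where they were. I'm handing in the job.

```bash
python3 -c "
from bench import bot
print(bot.job_done())"; python3 ang.py
```

```text
the job is handed in; nothing more can be done
None
the job is handed in; nothing more can be done
```

I pulled the dust cap off the mouth, set it down flat in the free half of the steel tray and let go of it. I then gripped the lever's barrel, swung it forward over the top onto its wide-open stop, and handed in the job at about 15.3 s with the fingers still holding it there.

What the last checks showed:
- **Throttle:** in the last 1.5 mm of travel the push rose from about 7 N to 27 N, so the lever is on its stop. The push then held at about 23 N for 0.8 s, and the throttle plate stood edge-on in the bore.
- **Throttle angle:** I estimated 1.435 rad from the tool position, slightly past the 1.40 rad stop. That fits the 1–2 mm calibration error and the slight flex of the arm.
- **Cap:** the final side and top pictures show it flat and released in the tray, clear of the hose clamp.
- **Other things:** everything else visible in those pictures looked unmoved; I compared them by eye only.

After hand-in nothing more could be read, so I did not observe the final one-second hold.

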